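# Eject a sample tube from the dry-block incubator and tilt it for the clot check

## Task

The one sample tube in the three-well dry-block incubator is due for its clot check. Press the lever in front of its well down until it clicks and stays down by itself, which lifts the tube so that its cap can be gripped; then draw the tube straight up until it is clear of the block, tilt it to about 45 degrees with the cap uppermost, and finish while still holding it there in the gripper, still, with its lower end at least 15 cm above the worktop and nothing else touching it. Leave the lever latched down, the other two levers up, the black plugs in their wells, and everything else on the bench where it is.

Things in the scene. Friction and masses are not known exactly. Their poses are not given: they have to be found in the camera images.
- incubator: white incubator 104 (x) x 176 (y) x 110 mm, fixed; origin on the worktop under the middle well. +x from lever side to back, +y left seen from the levers; levers face the robot within 0.35 rad. Three wells along y, 50 mm apart: 23 mm wide for the top 28 mm, 16.5 mm below, floor 18 mm up. Block top 110 mm up. One well holds the tube, two hold plugs; which varies. A lever stands before each well.
- sample_tube: sample tube 91 mm long, 12 to 22 g: glass 13 mm diameter, ribbed yellow cap 17.8 mm over the top 24 mm; origin at its lower end, z to the cap. It starts on its well's floor, cap 1 mm below the block's top, too deep to grip; its lever lifts it 21 mm, so 20 mm of cap stand out. It has 1.5 mm play each side. Plugs beside it reach 14.5 mm from their well's centre, 13 mm above the block.
- plug_a: black insulating plug closing an unused well: flat round head 29 mm diameter, 5 mm thick, lying on the block's top, with a small knob 11 mm diameter, 8 mm high; 20 mm stem 15 mm down in the well; origin at the stem's lower end (95 mm above the worktop). To be left alone.
- plug_b: a second plug, like plug_a.
- lever_left (a joint): angle of the left lever (rad): 0 up (sprung), 0.45 fully down, which is 22 mm at the paddle. An over-centre spring pushes it back up from anywhere short of 0.30; past that it snaps down to 0.45 and stays. Pressing it takes up to about 8 N at the paddle at first, less further down; about 3 N upward would release it.
- paddle_left (a point): centre of the top of the left lever's black paddle (26 x 28 mm, 8 mm thick), the place to press, 107 mm before the left well's centre (incubator -x). It swings on a 50 mm arm, axle 60 mm before the well and 92 mm above the worktop; paddle top 108 mm above the worktop when up, 86 mm latched, sloping 0.22 rad down to the well when up, away from it when latched. Free below.
- well_left (a point): centre of the mouth of the left well, level with the block's top, 110 mm above the worktop.
- lever_middle (a joint): angle of the middle lever (rad): 0 up (sprung), 0.45 fully down, which is 22 mm at the paddle. An over-centre spring pushes it back up from anywhere short of 0.30; past that it snaps down to 0.45 and stays. Pressing it takes up to about 8 N at the paddle at first, less further down; about 3 N upward would release it.
- paddle_middle (a point): centre of the top of the middle lever's black paddle (26 x 28 mm, 8 mm thick), the place to press, 107 mm before the middle well's centre (incubator -x). It swings on a 50 mm arm, axle 60 mm before the well and 92 mm above the worktop; paddle top 108 mm above the worktop when up, 86 mm latched, sloping 0.22 rad down to the well when up, away from it when latched. Free below.
- well_middle (a point): centre of the mouth of the middle well, level with the block's top, 110 mm above the worktop.
- lever_right (a joint): angle of the right lever (rad): 0 up (sprung), 0.45 fully down, which is 22 mm at the paddle. An over-centre spring pushes it back up from anywhere short of 0.30; past that it snaps down to 0.45 and stays. Pressing it takes up to about 8 N at the paddle at first, less further down; about 3 N upward would release it.
- paddle_right (a point): centre of the top of the right lever's black paddle (26 x 28 mm, 8 mm thick), the place to press, 107 mm before the right well's centre (incubator -x). It swings on a 50 mm arm, axle 60 mm before the well and 92 mm above the worktop; paddle top 108 mm above the worktop when up, 86 mm latched, sloping 0.22 rad down to the well when up, away from it when latched. Free below.
- well_right (a point): centre of the mouth of the right well, level with the block's top, 110 mm above the worktop.
- timer: white digital timer 50 x 62 x 21 mm lying left of the incubator; bystander, origin under its centre.
- tape_roll: roll of white tape lying flat, 72 mm diameter, 24 mm high; bystander, origin under its centre.
- specimen_pot_a: specimen pot with an orange lid, 63 mm diameter, 61 mm high, right of the incubator, the farther of two; bystander, origin under its centre.
Not all that is in view belongs to the job. There is more than one size of the incubator; the one meant has the size given above. Leave any purple or yellow look-alike of the plug_b alone.

How it is judged:
On the way, in this order (a step that is already met when the one before it is completed fails the run):
1. the lever of the tube's well is latched down by itself and the tube stands lifted in its well (((horizontal distance between sample_tube and well_left below 0.008 m and value of joint lever_left above 0.4 rad and z of sample_tube in the frame of incubator between 0.034 and 0.05 m and contact force between each of the arm, the fingers and incubator below 0.1 N and value of joint each of lever_middle, lever_right below 0.1 rad) or (horizontal distance between sample_tube and well_middle below 0.008 m and value of joint lever_middle above 0.4 rad and z of sample_tube in the frame of incubator between 0.034 and 0.05 m and contact force between each of the arm, the fingers and incubator below 0.1 N and value of joint each of lever_left, lever_right below 0.1 rad) or (horizontal distance between sample_tube and well_right below 0.008 m and value of joint lever_right above 0.4 rad and z of sample_tube in the frame of incubator between 0.034 and 0.05 m and contact force between each of the arm, the fingers and incubator below 0.1 N and value of joint each of lever_left, lever_middle below 0.1 rad))), for 0.3 s.
2. the tube is drawn up clear of the block, still near upright (height (world z) of sample_tube above 0.114 m and angle between sample_tube's own z axis and vertical below 0.35 rad and contact force between the fingers and sample_tube above 0.5 N and contact force between incubator and sample_tube below 0.05 N), for 0.1 s.
At the end, for the whole second after the job is handed in: Tube held by the fingers alone, at rest, cap uppermost, axis 32 to 58 degrees from upright, lower end over 150 mm above the worktop. Its well's lever latched (over 0.40 rad), the others up (under 0.1); plugs in their wells (8 mm, under 4 mm lifted); other loose things within 20 mm of their start (height (world z) of sample_tube above 0.15 m and angle between sample_tube's own z axis and vertical between 0.55 and 1.02 rad and contact force between the fingers and sample_tube above 0.5 N and contact force between each of incubator, plug_a, plug_b, timer, tape_roll, specimen_pot_a and sample_tube below 0.05 N and linear speed of sample_tube below 0.03 m/s and angular speed of sample_tube below 0.2 rad/s and ((value of joint lever_left above 0.4 rad and value of joint each of lever_middle, lever_right below 0.1 rad and horizontal distance between each of plug_a, plug_b and well_left above 0.03 m) or (value of joint lever_middle above 0.4 rad and value of joint each of lever_left, lever_right below 0.1 rad and horizontal distance between each of plug_a, plug_b and well_middle above 0.03 m) or (value of joint lever_right above 0.4 rad and value of joint each of lever_left, lever_middle below 0.1 rad and horizontal distance between each of plug_a, plug_b and well_right above 0.03 m)) and ((horizontal distance between plug_a and well_left below 0.008 m and z of plug_a in the frame of incubator below 0.099 m) or (horizontal distance between plug_a and well_middle below 0.008 m and z of plug_a in the frame of incubator below 0.099 m) or (horizontal distance between plug_a and well_right below 0.008 m and z of plug_a in the frame of incubator below 0.099 m)) and ((horizontal distance between plug_b and well_left below 0.008 m and z of plug_b in the frame of incubator below 0.099 m) or (horizontal distance between plug_b and well_middle below 0.008 m and z of plug_b in the frame of incubator below 0.099 m) or (horizontal distance between plug_b and well_right below 0.008 m and z of plug_b in the frame of incubator below 0.099 m)) and distance of each of timer, tape_roll, specimen_pot_a from where it was at the start of the episode below 0.02 m); the arm keeps its last pose, push and grip.
It fails at once if a plug is lifted or pushed out of its well (distance of any of plug_a, plug_b from where it was at the start of the episode above 0.015 m).
It fails at once if another thing on the bench is moved by more than 30 mm (distance of any of timer, tape_roll, specimen_pot_a from where it was at the start of the episode above 0.03 m).
It fails at once if the tube is tilted past level (angle between sample_tube's own z axis and vertical above 1.6 rad).
It also fails if it takes over 40 s, if anything falls off the work surface, if the arm or the gripper's body presses on something with over 40 N, if the wrist force passes 120 N, or if a joint passes its speed limit or range.

## Robot

A 6-joint arm with a two-finger parallel gripper is mounted at the origin on a cart in front of the work surface, level with it; the furniture and walls round the work are solid. World frame = base frame: x ahead of the robot, y to its left, z up, the work surface at z = 0. Lengths are in m, angles in rad, forces in N, time in s.
With the tool pointing down it reaches from about 0.325 to 0.775 m from the base axis. Payload 5.5 kg.
Tool frame: the origin (TCP) lies on the centre line of the jaws, within the pads' length; the fingertips stand 17 mm ahead of it and the grasp point (between the pads) lies 2 mm behind it; z points along the fingers, y is the line along which they close (so a half turn about z gives the same grasp; the last joint's range is limited). The gripper opens to 88 mm and grips with 3 to 60 N. Pads are 20 mm wide; open, the fingers measure 115 mm over their backs; the gripper's body (75 mm by 178 mm) begins 61 mm behind the grasp point.
Start: joints at [-1.338, 0.091, 1.231, -0, 1.82, -0.057], TCP at [0.171, -0.575, 0.24] pointing down, gripper open.
Joint ranges: [-2.87, 2.87], [-0.86, 2.18], [0.17, 2.46], [-1.51, 4.65], [0.06, 2.69], [-2.65, 2.65]. Speed limits (rad/s): [2.57, 2.57, 3.01, 3.14, 3.14, 3.14].

## Interface

Orientations are given as a unit quaternion [w, x, y, z].
In Python, from station import bot gives the robot as it stands. The module is installed in compiled form; this text tells all that it offers.
- The arm moves only by the tool drive_tool, never from a script. Its argument "motion" is a list of rows, each a list of 4 numbers: the shift along the tool's x, y, z in cm, then the turn about the tool's z in rad. A call has exactly 10 rows; each row shifts and turns the commanded pose from where the row before left it, along the tool's axes as they then stand; what a row does not reach is not made up. A row lasts 1/12 s, in which the tool goes at most 41.7 mm and 7.16 degrees, less where a joint would pass 70% of its speed; a pose out of reach is approached as far as the arm can. A call is refused whole if a number of a shift passes 4.17 or a number of a turn 0.125, either way. A call with a gripper value outside its range is refused whole. "gripper" is the finger opening in cm, from 0 to 8.78, set as the call begins (left out, the last holds). The fingers move at their own pace and stop on an object; "grip_force" is the grip in N (left out, the last holds). Time passes only in rows, so rows that do not move let the fingers close, or fill a call up. It gives the time, the measured TCP pose, the force, the opening and the grip force at its end, in the units of the state.
- bot.get_obs(): the state, without advancing time (a new reading comes with each control period).
- bot.camera(name): name is "scene" or "top" or "wrist"; returns (picture, depth): 384x512x3 uint8, red, green, blue; 384x512 float32, m along the optical axis (not along the pixel's ray), 0 where there is no reading.
- bot.calibration(name): a dict with "vertical_fov" (degrees; the focal length in pixels is half the picture's height over the tangent of half this angle, whatever the lens; pixels are square), "cx", "cy" (the principal point, pixels), "rvec" (rotation vector, rad) and "tvec" (3), from world to camera coordinates, as OpenCV has them; the wrist camera has in their place "tool_from_camera" (4x4, takes a point from camera to tool coordinates, whose origin is the TCP and whose axes are the flange's). Camera axes: x right, y down, z forward; pixel columns grow to the right and rows downward; lengths in m; the calibration is good to about 2 mm. The wrist camera is an equidistant fisheye: a pixel r from the principal point sees the ray r / f radians off the axis. A picture is of the moment at which its call begins: read the wrist's pose just before it. calibration takes no time and is no camera call.
- bot.close_job(): hands the job in; it is judged then, once.
Trained networks look in the newest picture that a camera, given by its name, has taken for a name from the list of things; names that differ only in an ending like _2 or _b are one class to them, and where a whole thing is asked for, a point or a joint stands for the part that bears it (a point fixed in the world has none). Each returns a list of dicts, best first, with "score" (0 to 1); they miss things now and then, are a little off and sometimes report something else, mostly with a low value. They report only what shows in the picture. A call takes as long as a camera call. They do not tell look-alikes from the thing itself.
- bot.trace(name, camera): "mask" (384x512 bool, what is visible of it) and "bbox" ([left, top, right, bottom] in pixels, round what is visible of it).
- bot.tip_of(name, camera): "at" ([row, column] in pixels: a listed point, or the origin of a listed thing).
The state is a dict: "t": time; "joint_positions": joint angles; "joint_velocities": joint speeds; "joint_efforts": joint torques, N m; "eef_pos": TCP position; "ee_rot": TCP orientation; "force": force on the tool from outside, world axes, zero at the start; "moment": the same for the moment, N m; "finger_gap": finger opening in m; "finger_force": force on a finger pad.
Only numpy, scipy, OpenCV 4.12 (cv2) and the standard library are available. Lean on these libraries where they do the work, as an engineer would, in place of code of your own. Each camera call takes 0.05 s, during which the arm holds its last target. There are 200 camera calls.

## Working session

There is one attempt and no reset: what is moved stays moved. The work goes in short steps, Python scripts to look and compute and a tool call to move; the robot and the scene stay as the last step left them, time stands still between calls to the robot, and variables do not carry over. Pictures are saved under pics/ and viewed, at most 10 in all, crops included, and the job is handed in when it is done.

Besides the shell and the picture viewer there is one more tool, called after "Call:" in YAML: its name, and indented under it one key for each argument. drive_tool: Moves the arm, as the interface text tells. Its arguments: {"type":"object","properties":{"motion":{"type":"array","items":{"type":"array","items":{"type":"number"}}},"gripper":{"type":"number"},"grip_force":{"type":"number"}},"required":["motion"]}

```bash
mkdir -p pics; cat > h.py <<'E'
import numpy as np, cv2
from scipy.spatial.transform import Rotation as R
from station import bot
def K(c):
    f=192/np.tan(np.radians(c["vertical_fov"])/2); return f,c["cx"],c["cy"]
def tool():
    o=bot.get_obs(); q=o["ee_rot"]; T=np.eye(4); T[:3,:3]=R.from_quat([q[1],q[2],q[3],q[0]]).as_matrix(); T[:3,3]=o["eef_pos"]; return T
def cam2world(name):
    c=bot.calibration(name); T=np.eye(4)
    if name=="wrist": return tool()@np.array(c["tool_from_camera"])
    T[:3,:3]=R.from_rotvec(np.ravel(c["rvec"])).as_matrix(); T[:3,3]=np.ravel(c["tvec"]); return np.linalg.inv(T)
def rays(name,rc):
    c=bot.calibration(name); f,cx,cy=K(c); rc=np.atleast_2d(rc).astype(float)
    x=(rc[:,1]-cx)/f; y=(rc[:,0]-cy)/f
    if name=="wrist":
        r=np.hypot(x,y)+1e-9; k=np.sin(r)/r; return np.c_[x*k,y*k,np.cos(r)]
    return np.c_[x,y,np.ones_like(x)]
def at_z(name,rc,z,T=None):
    T=cam2world(name) if T is None else T
    d=rays(name,rc)@T[:3,:3].T; o=T[:3,3]; return o+d*((z-o[2])/d[:,2])[:,None]
def at_depth(name,rc,dep,T=None):
    T=cam2world(name) if T is None else T
    d=rays(name,rc); d=d/d[:,2:]*np.atleast_1d(dep)[:,None]; return d@T[:3,:3].T+T[:3,3]
def save(n,img): cv2.imwrite("pics/"+n,cv2.cvtColor(img,cv2.COLOR_RGB2BGR))
E
python3 - <<'E'
from h import *
np.set_printoptions(precision=3,suppress=True)
ims=[]
for c in ("top","scene"):
    im,d=bot.camera(c); ims.append(im); np.save(f"d_{c}.npy",d); save(f"raw_{c}.png",im)
    for n,z in (("incubator",0),("sample_tube",.1),("plug_a",.12),("well_left",.11),("well_middle",.11),("well_right",.11),("paddle_left",.108),("paddle_middle",.108),("paddle_right",.108)):
        for r in bot.tip_of(n,c): print(c,n,round(r["score"],2),np.round(r["at"]),at_z(c,r["at"],z)[0])
save("top0.png",cv2.resize(ims[0],(800,600),interpolation=cv2.INTER_CUBIC));save("scene0.png",cv2.resize(ims[1],(800,600),interpolation=cv2.INTER_CUBIC))
print(cam2world("top"),cam2world("scene"))
print(bot.get_obs())
E
```

```text
top incubator 0.71 [188. 239.] [0.611 0.05  0.   ]
top incubator 0.69 [241. 297.] [ 0.474 -0.103  0.   ]
top incubator 0.29 [193. 138.] [0.595 0.317 0.   ]
top sample_tube 0.41 [182. 214.] [0.606 0.107 0.1  ]
top plug_a 0.55 [168. 301.] [ 0.64  -0.095  0.12 ]
top plug_a 0.41 [183. 254.] [0.602 0.013 0.12 ]
top plug_a 0.4 [179. 231.] [0.612 0.067 0.12 ]
top plug_a 0.4 [192. 287.] [ 0.582 -0.063  0.12 ]
top well_left 0.98 [180. 209.] [0.61  0.118 0.11 ]
top well_left 0.94 [240. 287.] [ 0.473 -0.064  0.11 ]
top well_middle 0.89 [245. 302.] [ 0.46  -0.097  0.11 ]
top well_middle 0.62 [176. 234.] [0.62  0.061 0.11 ]
top well_right 0.94 [252. 314.] [ 0.446 -0.123  0.11 ]
top well_right 0.59 [182. 248.] [0.606 0.028 0.11 ]
top paddle_left 0.57 [219. 202.] [0.519 0.133 0.108]
top paddle_left 0.43 [270. 278.] [ 0.404 -0.043  0.108]
top paddle_middle 0.55 [273. 292.] [ 0.397 -0.074  0.108]
top paddle_middle 0.49 [228. 226.] [0.497 0.078 0.108]
top paddle_middle 0.2 [183. 252.] [0.604 0.019 0.108]
top paddle_middle 0.16 [220. 202.] [0.515 0.133 0.108]
top paddle_right 0.7 [223. 247.] [0.51  0.0
[... 1359 characters left out ...]
]
 [-1.    -0.012 -0.015  0.033]
 [ 0.016 -0.158 -0.987  0.931]
 [ 0.     0.     0.     1.   ]] [[-0.547 -0.607  0.577 -0.263]
 [-0.837  0.401 -0.371  0.571]
 [-0.006 -0.686 -0.727  1.183]
 [ 0.     0.     0.     1.   ]]
{'t': 1.0, 'joint_positions': array([-1.338,  0.091,  1.231, -0.   ,  1.82 , -0.057]), 'joint_velocities': array([-0.001, -0.   ,  0.001,  0.   ,  0.001, -0.001]), 'joint_efforts': array([  0.001, -44.62 , -40.652,   0.07 ,   0.02 ,  -0.   ]), 'eef_pos': array([ 0.171, -0.575,  0.24 ]), 'ee_rot': array([ 0.   ,  0.99 ,  0.144, -0.   ]), 'force': array([-0.6  ,  0.493, -1.071]), 'moment': array([-0.008, -0.042,  0.061]), 'finger_force': 0.0, 'finger_gap': 0.08789731514522313}
```

View pics/top0.png

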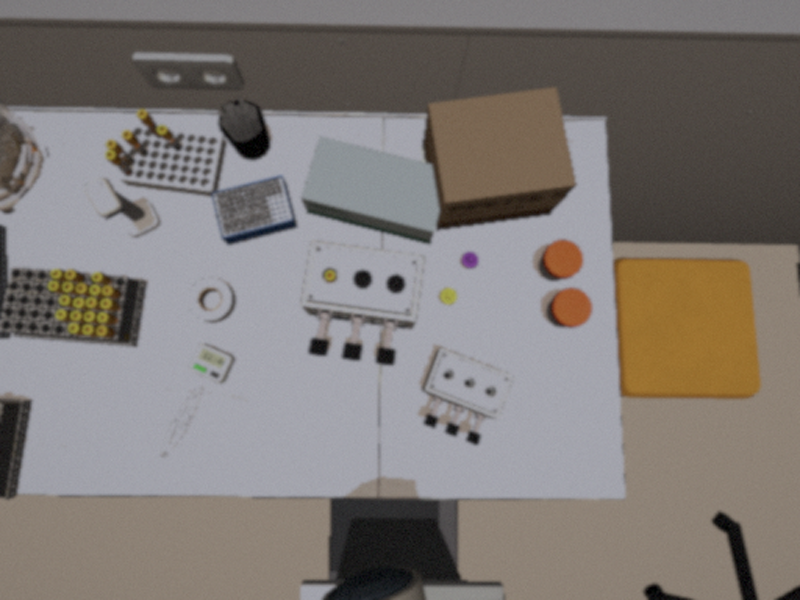

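View pics/scene0.png

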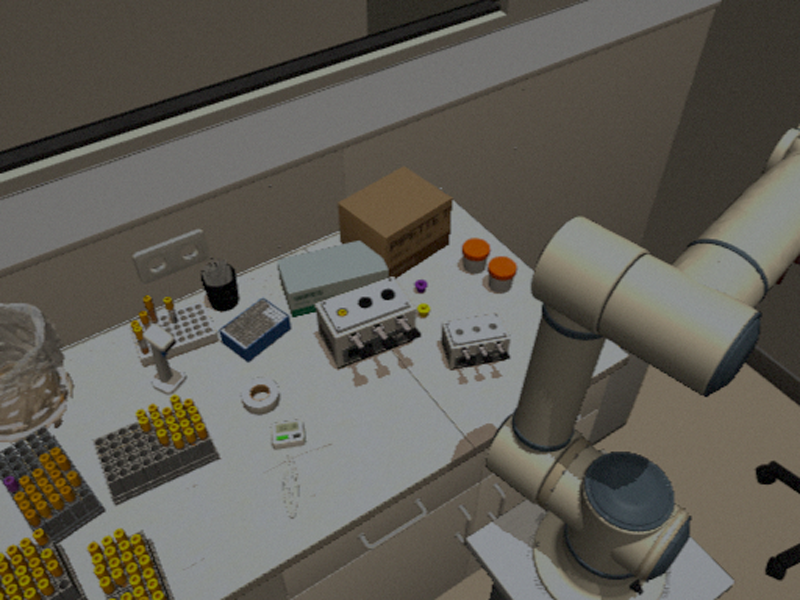

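The top view (800x600) shows two incubators: a large one at (362,283) with the tube's yellow cap in its left well at (330,275) and plugs at (362,279) and (396,283), and a small one at (468,385). The large one matches the 50 mm well spacing. The purple (470,260) and yellow (448,296) knobs are decoys. I'll confirm with a crop and fit the pose.

```bash
python3 - <<'E'
from h import *
np.set_printoptions(precision=3,suppress=True)
im=cv2.cvtColor(cv2.imread("pics/raw_top.png"),cv2.COLOR_BGR2RGB); d=np.load("d_top.npy")
save("crop.png",cv2.resize(im[140:245,180:285],(600,600),interpolation=cv2.INTER_CUBIC))
rr,cc=np.mgrid[:384,:512]; P=at_depth("top",np.c_[rr.ravel(),cc.ravel()],d.ravel()).reshape(384,512,3)
m=(P[...,2]>.1)&(P[...,2]<.118)&(rr>150)&(rr<212)&(cc>185)&(cc<278)
q=P[m][:,:2]; box=cv2.minAreaRect(q.astype(np.float32)); print("blocktop",box,m.sum(),np.median(P[m][:,2]))
hsv=cv2.cvtColor(im,cv2.COLOR_RGB2HSV); dark=((hsv[...,2]<60)&(rr>150)&(rr<235)&(cc>190)&(cc<275)).astype(np.uint8)
n,l,s,c=cv2.connectedComponentsWithStats(dark)
for i in range(1,n):
    if s[i,4]>15: 
        for z in (.108,.118): print(s[i,4],c[i][::-1],z,at_z("top",c[i][::-1],z)[0], np.median(P[l==i],axis=0))
y=(hsv[...,0]>18)&(hsv[...,0]<38)&(hsv[...,1]>90)&(rr>160)&(rr<190)&(cc>195)&(cc<225)
if y.any(): print("cap",y.sum(),at_z("top",[rr[y].mean(),cc[y].mean()],.109))
# heights around
for x in np.arange(.3,1.0,.05): print(round(x,2),[round(float(np.max(P[...,2][(abs(P[...,0]-x)<.025)&(abs(P[...,1]-yy)<.025)&(d>0)],initial=0)),2) for yy in np.arange(-.3,.4,.05)])
E
```

```text
blocktop ((0.5998526811599731, 0.06804366409778595), (0.1754867434501648, 0.13220497965812683), 82.73374938964844) 3099 0.10911194541633285
25 [152.04 267.36] 0.108 [ 0.68  -0.018  0.108] [ 0.704 -0.024  0.022]
25 [152.04 267.36] 0.118 [ 0.677 -0.017  0.118] [ 0.704 -0.024  0.022]
74 [178.338 231.703] 0.108 [0.615 0.066 0.108] [0.612 0.065 0.115]
74 [178.338 231.703] 0.118 [0.613 0.066 0.118] [0.612 0.065 0.115]
72 [181.194 253.028] 0.108 [0.609 0.016 0.108] [0.606 0.016 0.116]
72 [181.194 253.028] 0.118 [0.607 0.016 0.118] [0.606 0.016 0.116]
85 [221.659 203.776] 0.108 [0.512 0.129 0.108] [0.512 0.128 0.108]
85 [221.659 203.776] 0.118 [0.511 0.127 0.118] [0.512 0.128 0.108]
85 [224.459 225.059] 0.108 [0.506 0.08  0.108] [0.507 0.08  0.108]
85 [224.459 225.059] 0.118 [0.505 0.079 0.118] [0.507 0.08  0.108]
87 [227.563 246.448] 0.108 [0.5   0.03  0.108] [0.499 0.031 0.109]
87 [227.563 246.448] 0.118 [0.499 0.03  0.118] [0.499 0.031 0.109]
cap 38 [[0.62  0.115 0.109]]
0.3 [0.0, 0.0, 0.0, 0.01, 0.0, 0.0, 0.0, 0.0, 0.0, 0.0, 0.0, 0.0, 0.0, 0.0]
0.35 [0.0, 0.0, 0.01, 0.0, 0.08, 0.0, 0.0, 
[... 374 characters left out ...]
]
0.6 [0.06, 0.06, 0.01, 0.01, 0.03, 0.03, 0.13, 0.12, 0.12, 0.11, 0.0, 0.0, 0.03, 0.03]
0.65 [0.06, 0.07, 0.06, 0.0, 0.03, 0.1, 0.11, 0.12, 0.11, 0.11, 0.0, 0.0, 0.03, 0.03]
0.7 [0.06, 0.07, 0.0, 0.01, 0.02, 0.14, 0.08, 0.08, 0.0, 0.1, 0.04, 0.05, 0.05, 0.0]
0.75 [0.0, 0.14, 0.15, 0.14, 0.14, 0.14, 0.08, 0.08, 0.08, 0.08, 0.05, 0.05, 0.05, 0.0]
0.8 [0.01, 0.14, 0.14, 0.14, 0.14, 0.14, 0.08, 0.08, 0.08, 0.08, 0.05, 0.05, 0.05, 0.03]
0.85 [0.01, 0.14, 0.15, 0.14, 0.14, 0.14, 0.08, 0.08, 0.08, 0.08, 0.0, 0.11, 0.11, 0.03]
0.9 [0.0, 0.14, 0.14, 0.14, 0.14, 0.14, 0.01, 0.0, 0.0, 0.01, 0.0, 0.11, 0.11, 0.03]
0.95 [0.26, 0.26, 0.26, 0.26, 0.26, 0.26, 0.26, 0.26, 0.26, 0.26, 0.26, 0.26, 0.26, 0.26]
```

View pics/crop.png

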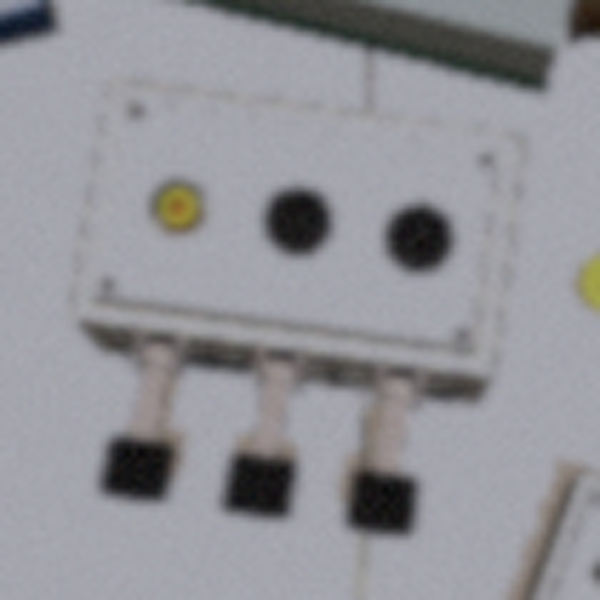

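The crop confirms it: the tube's yellow cap is in the left well at (178,208), the plugs are at (298,221) and (419,238), and the left paddle is at (137,469). In world coordinates the well is at about (0.620,0.115), the left paddle at (0.512,0.128) and the yaw is about -0.12.

```bash
python3 - <<'E'
import numpy as np
for k in range(11):
    a=.289+.116*k; v=np.array([1.705,3.515])
    print([round(v@[np.cos(a),np.sin(a)],2),round(v@[np.sin(a),-np.cos(a)],2)],end=",")
E
```

```text
[np.float64(2.64), np.float64(-2.88)],[np.float64(2.95), np.float64(-2.56)],[np.float64(3.23), np.float64(-2.2)],[np.float64(3.46), np.float64(-1.81)],[np.float64(3.65), np.float64(-1.4)],[np.float64(3.79), np.float64(-0.97)],[np.float64(3.87), np.float64(-0.52)],[np.float64(3.91), np.float64(-0.07)],[np.float64(3.89), np.float64(0.38)],[np.float64(3.82), np.float64(0.83)],[np.float64(3.7), np.float64(1.27)],
```

Call:
drive_tool:
  motion:
    - [2.64, -2.88, 0, -0.116]
    - [2.95, -2.56, 0, -0.116]
    - [3.23, -2.2, 0, -0.116]
    - [3.46, -1.81, 0, -0.116]
    - [3.65, -1.4, 0, -0.116]
    - [3.79, -0.97, 0, -0.116]
    - [3.87, -0.52, 0, -0.116]
    - [3.91, -0.07, 0, -0.116]
    - [3.89, 0.38, 0, -0.116]
    - [3.82, 0.83, 0, -0.116]
  gripper: 0
  grip_force: 5

```text
t: 1.83
eef_pos: [0.3421, -0.2215, 0.2399]
ee_rot: [0.001, 0.747, 0.665, 0.0]
force: [0.5, -0.2, 0.4]
finger_gap: 0.0246
finger_force: 0.0
```

Call:
drive_tool:
  motion:
    - [3.7, 1.27, 0, 0]
    - [3.7, 1.27, 0, 0]
    - [3.7, 1.27, 0, 0]
    - [3.7, 1.27, 0, 0]
    - [3.7, 1.27, 0, 0]
    - [3.7, 1.27, 0, 0]
    - [3.7, 1.27, 0, 0]
    - [3.7, 1.27, 0, 0]
    - [3.5, 1.2, 0, 0]
    - [0, 0, 0, 0]

```text
t: 2.67
eef_pos: [0.4956, 0.0968, 0.2384]
ee_rot: [-0.001, 0.747, 0.665, 0.0]
force: [-0.0, -0.1, -0.3]
finger_gap: 0.0008
finger_force: 0.0
```

```bash
python3 - <<'E'
from h import *
np.set_printoptions(precision=4,suppress=True)
T=tool(); print(T,bot.get_obs()["t"],bot.get_obs()["joint_positions"],bot.get_obs()["force"])
im,d=bot.camera("wrist"); save("w1.png",cv2.resize(im,(800,600))); save("raww1.png",im)
C=T@np.array(bot.calibration("wrist")["tool_from_camera"]); print(bot.calibration("wrist"))
for n,z in (("paddle_left",.108),("paddle_middle",.108),("well_left",.11),("sample_tube",.019),("well_middle",.11)):
    for r in bot.tip_of(n,"wrist"): print(n,round(r["score"],2),np.round(r["at"]),at_z("wrist",r["at"],z,C)[0])
E
```

```text
[[ 0.1151  0.9934 -0.0013  0.4956]
 [ 0.9934 -0.1151  0.0021  0.0968]
 [ 0.002  -0.0015 -1.      0.2384]
 [ 0.      0.      0.      1.    ]] 2.6667 [ 0.1239 -0.164   1.4819  0.0024  1.8247  0.2399] [-0.0062 -0.1381 -0.3137]
{'vertical_fov': 65.70646984690485, 'cx': 251.8321309461366, 'cy': 193.9988495627752, 'tool_from_camera': array([[-0.0006, -0.9554, -0.2954,  0.0818],
       [ 1.    , -0.0007,  0.0003, -0.0004],
       [-0.0005, -0.2954,  0.9554, -0.1452],
       [ 0.    ,  0.    ,  0.    ,  1.    ]])}
paddle_left 0.74 [157. 267.] [0.5135 0.1286 0.108 ]
paddle_middle 0.86 [203. 265.] [0.5068 0.0831 0.108 ]
paddle_middle 0.53 [205. 364.] [0.6089 0.0684 0.108 ]
well_left 0.8 [158. 377.] [0.6225 0.1167 0.11  ]
well_middle 0.56 [206. 368.] [0.6126 0.0681 0.11  ]
well_middle 0.5 [324. 242.] [ 0.4645 -0.0661  0.11  ]
```

View pics/w1.png

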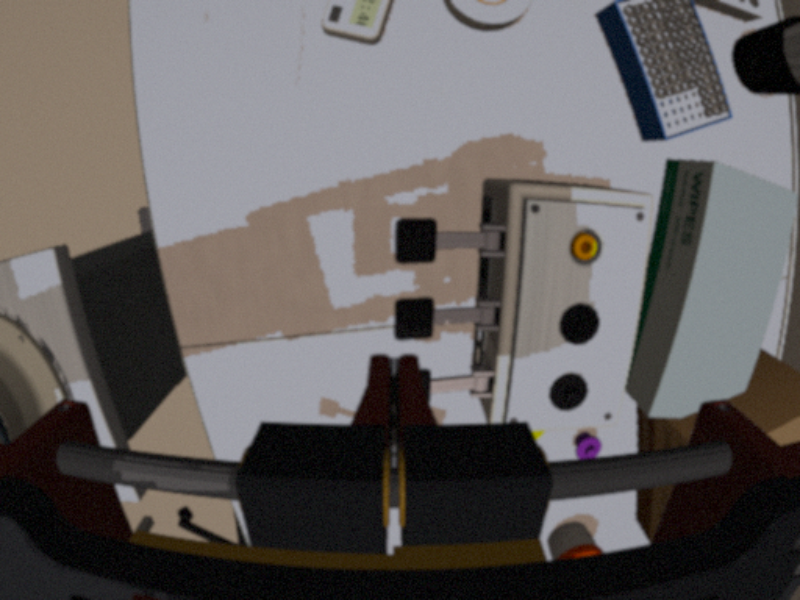

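The wrist view shows the left paddle at (415,240), the cap at (585,247) and the closed fingers at (397,370), all consistent with the fit. Next I move over the paddle and press.

Call:
drive_tool:
  motion:
    - [3.3, 1.3, 0, 0]
    - [0, 0, 4, 0]
    - [0, 0, 4, 0]
    - [0, 0, 1, 0]
    - [0, 0, 1, 0]
    - [0, 0, 1, 0]
    - [0, 0, 1, 0]
    - [0, 0, 0.6, 0]
    - [0, 0, 0.6, 0]
    - [0, 0, 0, 0]

```text
t: 3.8
eef_pos: [0.5119, 0.1226, 0.1088]
ee_rot: [0.001, 0.749, 0.663, 0.001]
force: [-0.3, -0.4, 0.6]
finger_gap: 0.0005
finger_force: 0.0
```

Call:
drive_tool:
  motion:
    - [0.3, 0, 0.2, 0]
    - [0, 0, 0, 0]
    - [0, 0, -3, 0]
    - [0, 0, -4, 0]
    - [0, 0, -4, 0]
    - [0, 0, -2, 0]
    - [-2, 1, 0, 0]
    - [-2, 2, 0, 0]
    - [0, 2, 0, 0]
    - [0, 0, 0, 0]
  gripper: 4.5

```text
t: 4.63
eef_pos: [0.5587, 0.0786, 0.2354]
ee_rot: [0.0, 0.749, 0.662, 0.0]
force: [0.3, 0.3, -0.2]
finger_gap: 0.0451
finger_force: 0.0
```

```bash
python3 - <<'E'
from h import *
np.set_printoptions(precision=4,suppress=True)
T=tool(); print(T,bot.get_obs()["t"],bot.get_obs()["force"])
im,d=bot.camera("wrist"); save("w2.png",cv2.resize(im,(800,600)))
C=T@np.array(bot.calibration("wrist")["tool_from_camera"])
for n,z in (("well_left",.11),("well_middle",.11)):
    for r in bot.tip_of(n,"wrist"): print(n,round(r["score"],2),np.round(r["at"]),at_z("wrist",r["at"],z,C)[0])
hsv=cv2.cvtColor(im,cv2.COLOR_RGB2HSV); y=((hsv[...,0]>14)&(hsv[...,0]<38)&(hsv[...,1]>110)&(hsv[...,2]>60)).astype(np.uint8)
n,l,s,c=cv2.connectedComponentsWithStats(y)
for i in range(1,n):
    if s[i,4]>25: print("yellow",s[i],c[i],np.median(d[l==i]),at_z("wrist",c[i][::-1],.13,C)[0],at_z("wrist",c[i][::-1],.109,C)[0],np.median(at_depth("wrist",np.argwhere(l==i),d[l==i],C),axis=0))
rr,cc=np.mgrid[:384,:512]; P=at_depth("wrist",np.c_[rr.ravel(),cc.ravel()],d.ravel(),C)
for p in ((.513,.128),(.507,.08)):
    k=(np.hypot(*(P[:,:2]-p).T)<.009)&(d.ravel()>0); print("paddle z",np.median(P[k,2]))
E
```

```text
[[ 0.123   0.9924  0.0011  0.5587]
 [ 0.9924 -0.123  -0.0003  0.0786]
 [-0.0002  0.0012 -1.      0.2354]
 [ 0.      0.      0.      1.    ]] 4.6333 [ 0.3488  0.2703 -0.1567]
well_left 0.89 [143. 313.] [0.6211 0.1192 0.11  ]
well_left 0.64 [296. 198.] [ 0.4832 -0.0354  0.11  ]
well_middle 0.85 [318. 194.] [ 0.4705 -0.0672  0.11  ]
well_middle 0.73 [197. 309.] [0.6131 0.0668 0.11  ]
yellow [304 135  22  23 350] [314.7829 145.8686] 0.2512774 [0.6181 0.1193 0.13  ] [0.6223 0.1158 0.109 ] [0.6186 0.1192 0.1293]
yellow [ 402  223  110   65 2381] [462.7014 257.6048] 0.30939487 [ 0.7979 -0.0266  0.13  ] [ 0.8171 -0.0422  0.109 ] [ 0.832  -0.0395  0.1098]
yellow [164 292   9  42 175] [166.6229 314.5771] 0.07522492 [ 0.4474 -0.0449  0.13  ] [ 0.4373 -0.062   0.109 ] [0.5383 0.1095 0.3189]
yellow [332 292   9  42 174] [337.0747 314.7874] 0.07517664 [ 0.6361 -0.069   0.13  ] [ 0.6418 -0.0881  0.109 ] [0.585  0.1037 0.319 ]
yellow [413 310  19  33 152] [421.3816 324.9079] 0.2986713 [ 0.7544 -0.1197  0.13  ] [ 0.77   -0.1431  0.109 ] [ 0.7449 -0.0994  0.1413]
paddle z 0.08635092423227758
paddle z 0.10697315190311552
```

View pics/w2.png

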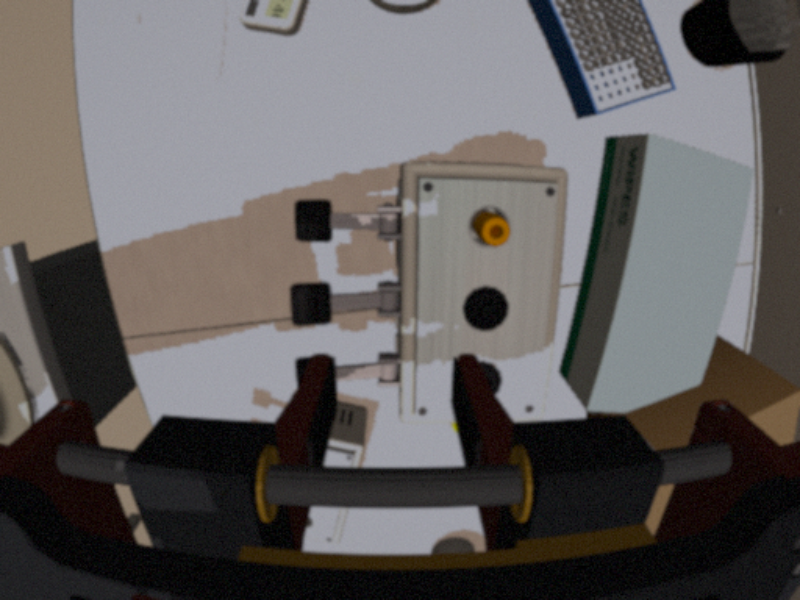

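The left lever has latched (paddle top at 0.086) and the cap stands out at (490,228), z 0.129. I'll go to just above the cap and re-measure.

Call:
drive_tool:
  motion:
    - [2.3, 2.8, 0, 0]
    - [2.3, 2.8, 0, 0]
    - [0, 0, 2, 0]
    - [0, 0, 2, 0]
    - [0, 0, 2, 0]
    - [0, 0, 1.8, 0]
    - [0, 0, 0, 0]
    - [0, 0, 0, 0]
    - [0, 0, 0, 0]
    - [0, 0, 0, 0]

```text
t: 5.62
eef_pos: [0.6182, 0.1193, 0.1601]
ee_rot: [0.001, 0.748, 0.663, 0.001]
force: [0.6, -0.2, -0.1]
finger_gap: 0.0451
finger_force: 0.0
```

```bash
python3 - <<'E'
from h import *
np.set_printoptions(precision=4,suppress=True)
T=tool(); print(T,bot.get_obs()["t"])
im,d=bot.camera("wrist"); save("w3.png",cv2.resize(im[150:350,150:350],(600,600)))
C=T@np.array(bot.calibration("wrist")["tool_from_camera"])
hsv=cv2.cvtColor(im,cv2.COLOR_RGB2HSV); y=((hsv[...,0]>12)&(hsv[...,0]<38)&(hsv[...,1]>110)&(hsv[...,2]>60)).astype(np.uint8)
n,l,s,c=cv2.connectedComponentsWithStats(y)
for i in range(1,n):
    if s[i,4]>25:
        Q=at_depth("wrist",np.argwhere(l==i),d[l==i],C); t=Q[abs(Q[:,2]-.13)<.004]
        print("yellow",s[i],c[i],np.median(Q,axis=0),len(t), (t.max(0)+t.min(0))/2 if len(t) else 0, t.mean(0) if len(t) else 0)
E
```

```text
[[ 0.1204  0.9927  0.0034  0.6182]
 [ 0.9927 -0.1204  0.0005  0.1193]
 [ 0.0009  0.0033 -1.      0.1601]
 [ 0.      0.      0.      1.    ]] 5.6167
yellow [243 210  26  38 783] [255.2452 229.1788] [0.6204 0.1216 0.1274] 430 [0.6203 0.1181 0.1289] [0.6201 0.1187 0.1295]
yellow [164 292   8  42 184] [166.6196 314.2228] [0.5975 0.15   0.2435] 0 0 0
yellow [332 293   9  41 191] [337.0628 314.5812] [0.6443 0.1443 0.2437] 0 0 0
yellow [413 318  14  25 153] [419.3137 329.3007] [ 0.7857 -0.0436  0.0922] 0 0 0
```

View pics/w3.png

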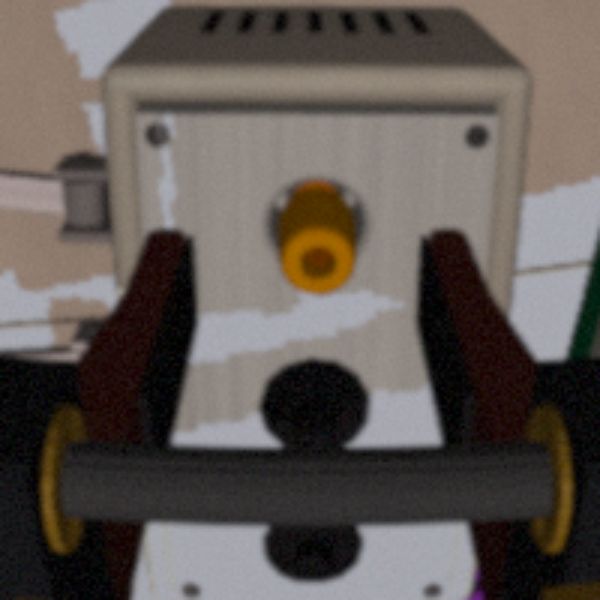

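The cap at (318,260) in the crop sits about 2 mm right of the midpoint between the jaws. I'll correct that, descend and close.

Call:
drive_tool:
  motion:
    - [-0.1, 0.2, 0, 0]
    - [0, 0, 0.7, 0]
    - [0, 0, 0.7, 0]
    - [0, 0, 0.7, 0]
    - [0, 0, 0.5, 0]
    - [0, 0, 0.4, 0]
    - [0, 0, 0, 0]
    - [0, 0, 0, 0]
    - [0, 0, 0, 0]
    - [0, 0, 0, 0]

```text
t: 6.5
eef_pos: [0.6195, 0.1177, 0.1274]
ee_rot: [-0.0, 0.749, 0.663, -0.0]
force: [-1.5, 0.6, 1.2]
finger_gap: 0.0449
finger_force: 0.3
```

Call:
drive_tool:
  motion:
    - [0, 0, 0, 0]
    - [0, 0, 0, 0]
    - [0, 0, 0, 0]
    - [0, 0, 0, 0]
    - [0, 0, 0, 0]
    - [0, 0, 0, 0]
    - [0, 0, 0, 0]
    - [0, 0, 0, 0]
    - [0, 0, 0, 0]
    - [0, 0, 0, 0]
  gripper: 0.5
  grip_force: 5

```text
t: 7.33
eef_pos: [0.6196, 0.1177, 0.1276]
ee_rot: [-0.0, 0.749, 0.663, 0.0]
force: [-0.2, 0.4, -1.0]
finger_gap: 0.0173
finger_force: 5.0
```

Call:
drive_tool:
  motion:
    - [0, 0, -0.5, 0]
    - [0, 0, -1, 0]
    - [0, 0, -1.2, 0]
    - [0, 0, -1.2, 0]
    - [0, 0, -1.2, 0]
    - [0, 0, -1.2, 0]
    - [0, 0, -1.2, 0]
    - [0, 0, -1.2, 0]
    - [0, 0, -1.2, 0]
    - [0, 0, -0.6, 0]

```text
t: 8.17
eef_pos: [0.62, 0.1178, 0.2352]
ee_rot: [0.001, 0.749, 0.663, 0.001]
force: [1.1, 0.2, 0.4]
finger_gap: 0.0175
finger_force: 5.0
```

Call:
drive_tool:
  motion:
    - [0, 0, 0, 0]
    - [0, 0, 0, 0]
    - [0, 0, 0, 0]
    - [0, 0, 0, 0]
    - [0, 0, 0, 0]
    - [0, 0, 0, 0]
    - [1.5, 0, 0, 0]
    - [1.5, 0, 0, 0]
    - [1.5, 0, 0, 0]
    - [1.5, 0, 0, 0]

```text
t: 9.0
eef_pos: [0.6268, 0.1795, 0.2325]
ee_rot: [-0.0, 0.748, 0.663, 0.0]
force: [-0.1, 0.4, 0.6]
finger_gap: 0.0177
finger_force: 5.0
```

```bash
python3 - <<'E'
from h import *
np.set_printoptions(precision=4,suppress=True)
T=tool(); print(T,bot.get_obs()["t"],bot.get_obs()["finger_gap"])
a,d=bot.camera("wrist"); b,_=bot.camera("scene")
save("w4.png",np.hstack([cv2.resize(a[120:360,150:350],(500,600)),cv2.resize(b[100:260,180:260],(300,600))]))
E
```

```text
[[ 0.1198  0.9928 -0.0001  0.6268]
 [ 0.9928 -0.1198  0.0003  0.1795]
 [ 0.0003 -0.0001 -1.      0.2325]
 [ 0.      0.      0.      1.    ]] 9.0 0.017692096596979047
```

View pics/w4.png

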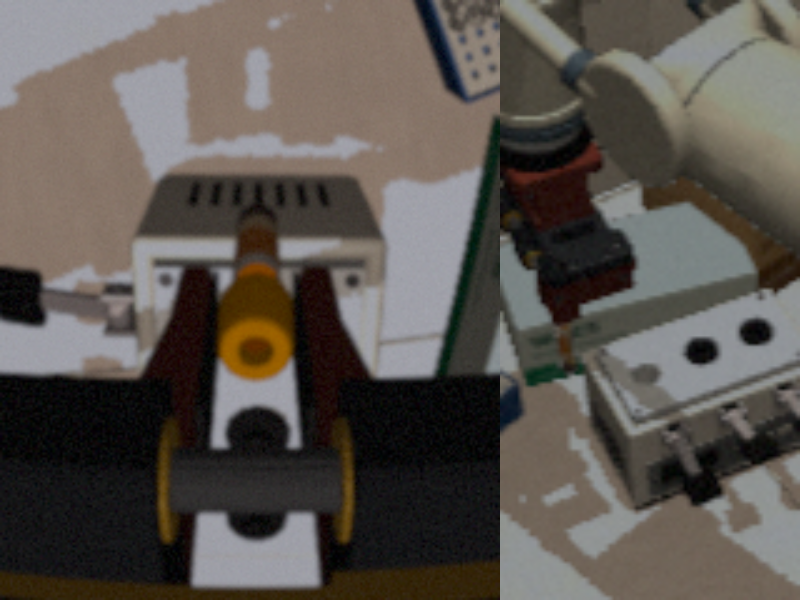

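The tube hangs upright in the fingers (cap at (255,345)), left of the block and clear of it. The tool can only turn about its own z, so I'll tilt the tube by pivoting it in the light grip, drawing its glass against the block's left top edge.

Call:
drive_tool:
  motion:
    - [0, 0, 1.8, 0]
    - [0, 0, 1.8, 0]
    - [0, 0, 1.8, 0]
    - [0, 0, 1.8, 0]
    - [-0.5, 0, 0, 0]
    - [-0.5, 0, 0, 0]
    - [-0.5, 0, 0, 0]
    - [-0.5, 0, 0, 0]
    - [-0.5, 0, 0, 0]
    - [-0.5, 0, 0, 0]
  grip_force: 4

```text
t: 9.93
eef_pos: [0.6237, 0.147, 0.1622]
ee_rot: [0.001, 0.749, 0.663, 0.001]
force: [0.3, 0.2, 0.1]
finger_gap: 0.0177
finger_force: 4.0
```

```bash
python3 - <<'E'
from h import *
np.set_printoptions(precision=4,suppress=True)
T=tool(); print(T[:3,3],bot.get_obs()["force"],bot.get_obs()["finger_gap"])
a,d=bot.camera("wrist")
save("w5.png",cv2.resize(a[120:360,150:350],(500,600)))
E
```

```text
[0.6237 0.147  0.1622] [0.345  0.2114 0.0898] 0.017686013541041608
```

View pics/w5.png

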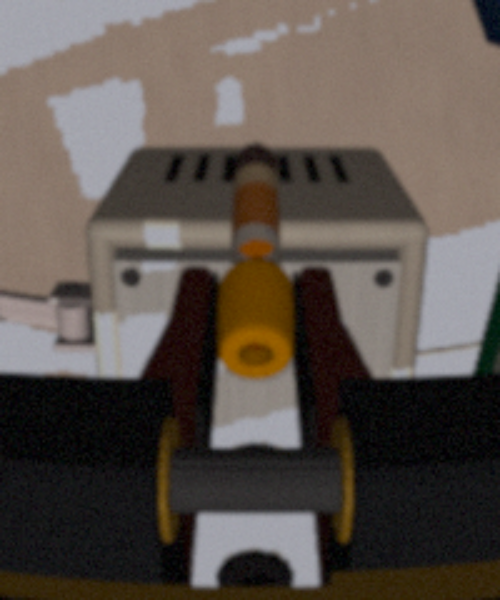

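The tube has begun to pivot about the edge: the cap top has moved to (257,352) and the glass leans out over the block edge at (257,215). I'll keep drawing it across.

Call:
drive_tool:
  motion:
    - [-0.4, 0, 0, 0]
    - [-0.4, 0, 0, 0]
    - [-0.4, 0, 0, 0]
    - [-0.4, 0, 0, 0]
    - [-0.4, 0, 0, 0]
    - [-0.4, 0, 0, 0]
    - [-0.4, 0, 0, 0]
    - [-0.2, 0, 0, 0]
    - [0, 0, 0, 0]
    - [0, 0, 0, 0]

```text
t: 10.82
eef_pos: [0.6196, 0.1175, 0.1607]
ee_rot: [0.0, 0.749, 0.663, -0.0]
force: [0.0, -0.1, 0.4]
finger_gap: 0.0177
finger_force: 4.0
```

Call:
drive_tool:
  motion:
    - [0, 0, 0, 0]
    - [0, 0, 0, 0]
    - [0, 0, 0, 0]
    - [0, 0, 0, 0]
    - [0, 0, 0, 0]
    - [0, 0, 0, 0]
    - [0, 0, 0, 0]
    - [0, 0, 0, 0]
    - [0, 0, 0, 0]
    - [0, 0, 0, 0]
  grip_force: 12

```text
t: 11.65
eef_pos: [0.6195, 0.1177, 0.1606]
ee_rot: [-0.0, 0.749, 0.663, -0.0]
force: [0.0, 1.0, 0.1]
finger_gap: 0.0178
finger_force: 12.0
```

Call:
drive_tool:
  motion:
    - [0, 0, -0.4, 0]
    - [0, 0, -0.8, 0]
    - [0, 0, -1.2, 0]
    - [0, 0, -1.5, 0]
    - [0, 0, -1.5, 0]
    - [0, 0, -1.5, 0]
    - [0, 0, -1.5, 0]
    - [0, 0, -1.5, 0]
    - [0, 0, -1.2, 0]
    - [0, 0, -0.8, 0]

```text
t: 12.48
eef_pos: [0.6199, 0.1177, 0.2831]
ee_rot: [0.001, 0.749, 0.663, 0.002]
force: [0.8, 0.0, -0.2]
finger_gap: 0.0177
finger_force: 12.0
```

```bash
python3 - <<'E'
from h import *
np.set_printoptions(precision=4,suppress=True)
T=tool(); o=bot.get_obs(); print(o["t"],T[:3,3],o["force"],o["finger_gap"],o["joint_velocities"])
a,d=bot.camera("wrist"); C=T@np.array(bot.calibration("wrist")["tool_from_camera"])
b,_=bot.camera("scene")
save("w6.png",np.hstack([cv2.resize(a[120:360,150:350],(500,600)),cv2.resize(b[100:260,180:260],(300,600))]))
rr,cc=np.mgrid[:384,:512]; P=at_depth("wrist",np.c_[rr.ravel(),cc.ravel()],d.ravel(),C)
L=(P-T[:3,3])@T[:3,:3]; k=(abs(L[:,1])<.011)&(L[:,2]>-.02)&(L[:,2]<.09)&(L[:,0]>-.03)&(L[:,0]<.09)&(d.ravel()>0)
L=L[k]; print(k.sum(),L.min(0),L.max(0))
f=L[abs(L[:,1])<.004]; 
for x in np.arange(-.03,.09,.01):
    s=f[(f[:,0]>=x)&(f[:,0]<x+.01)]
    if len(s): print(round(x+.005,3),len(s),np.median(s[:,2]),s[:,2].min(),s[:,2].max())
E
```

```text
12.4833 [0.6199 0.1177 0.2831] [ 0.8048  0.0334 -0.1763] 0.017737365176107776 [ 0.0004  0.0471 -0.1944  0.0015  0.161  -0.0007]
3385 [-0.0098 -0.011  -0.02  ] [0.0586 0.011  0.0644]
-0.005 89 0.0027648885513595098 -0.0028993797043218995 0.004553147538604364
0.005 275 -0.0023030534890288246 -0.005876665972819014 0.0031270594928100863
0.015 470 0.009222948114682734 0.0003107781473323591 0.03587478894299153
0.025 173 0.025503240375946486 0.015464022372348323 0.03492560871186875
0.035 252 0.03458922818832161 0.02688926443409126 0.04307568261162516
0.045 217 0.04634790032076341 0.0394804550560937 0.05365819066933407
0.055 163 0.05681614138622466 0.05095669580650633 0.06442059621294145
```

View pics/w6.png

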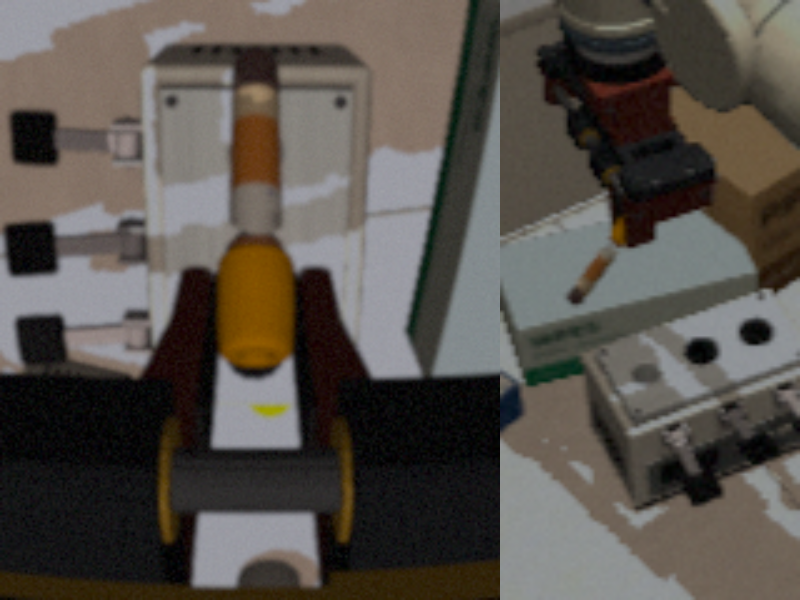

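The tube is held at about 44° with the cap uppermost and its lower end at about 0.21 m, and the left lever is still latched. I'll let it settle and hand in.

Call:
drive_tool:
  motion:
    - [0, 0, 0, 0]
    - [0, 0, 0, 0]
    - [0, 0, 0, 0]
    - [0, 0, 0, 0]
    - [0, 0, 0, 0]
    - [0, 0, 0, 0]
    - [0, 0, 0, 0]
    - [0, 0, 0, 0]
    - [0, 0, 0, 0]
    - [0, 0, 0, 0]

```text
t: 13.42
eef_pos: [0.6196, 0.1177, 0.2797]
ee_rot: [0.0, 0.749, 0.663, 0.0]
force: [0.2, -0.3, 0.0]
finger_gap: 0.0175
finger_force: 12.0
```

```bash
python3 -c "
from station import bot
o=bot.get_obs(); print(o['t'],o['finger_gap'],o['finger_force'],abs(o['joint_velocities']).max()); print(bot.close_job())"
```

```text
13.4167 0.017455532309191522 11.99998140335083 0.001556551521123094
the job is handed in; nothing more can be done
None
```

I handed the job in at 13.4 s, and no verdict came back: the left lever is latched down, and the gripper holds the tube still at about 44°, cap uppermost, with its lower end about 0.21 m above the worktop.

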